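Hang the tube carrier on its hook and snap the keeper cap on

TASK

Hang the blue tube carrier by its handle on the arm of the steel hook, between post and column, keeping it upright, and let go of it. Then press the red keeper cap straight down onto the hook's upright post until it snaps and sits fully home, and finish while still holding the cap and pressing it down firmly, with the carrier hanging freely. Leave the jars, dishes, rack and box where they are.

Things in the scene. Friction and masses are not known exactly. Their poses are not given: they have to be found in the camera images.
- hook: steel hook stand, fixed; origin on the table under its round column (24 mm across), z up. From the column's top a flat level arm (24 mm wide, 8 mm thick, top face 180 mm high) runs 140 mm along the stand's own -x, roughly towards the robot, to the axis of an upright round post, 22 mm across, that rises 34 mm above the arm. Nothing else rises above the arm. Base plate 120 x 160 x 12 mm.
- post_top (a point): centre of the flat top of the hook's upright post; axes as the stand's. 13 mm below it two sprung brass balls stand 5 mm proud of the post, one on each side (stand's +y and -y): they are 32 mm apart over all and give way when a cap is pressed over them.
- hook_tip: the top 8 mm of the hook's post, fixed to the stand; origin at the centre of its underside (206 mm above the table).
- carrier_grip (a point): point in the handle of the blue tube carrier (loose, 0.2 to 0.45 kg), 167 mm above its underside; x across the handle, y along it, z up. Handle: upright flat plate 10 mm thick, 124 mm long, from 18 mm above this point to 27 mm below. Under it an open window 100 mm wide reaches down to 105 mm below this point (tops of the tubes), between two 12 mm uprights.
- carrier: the whole blue tube carrier, 185 mm tall; origin at the centre of its underside, axes as carrier_grip. The tray with tubes at its foot is 60 mm (x) by 124 mm (y), 62 mm high with the tubes; front and back are alike.
- cap_grip (a point): point in the grip knob of the red keeper cap (loose, 60 g, standing mouth down on the table), on its axis, 60 mm above its lower rim. The knob is round, 26 mm across, from 16 mm above this point to the shoulder 24 mm below it. Under it is the round bell, 44 mm across and 36 mm tall, open below. Any yaw is alike.
- cap_seat (a point): centre of the ceiling of the cap's bore, on its axis, 30 mm below cap_grip; fully home it meets post_top. The bore's mouth flares to 35 mm, then a 26 mm lip 6 to 10 mm above the rim, then a 35 mm cavity. Pressing on: the push climbs to about 10 N from 17 mm before home, drops suddenly about 10 mm before home as the lip passes the balls, then the ceiling lands on the post.
- cap: the whole red keeper cap; origin at the centre of its lower rim, z up.
- bottle_a: clear jar with an orange lid, 60 mm across, 125 mm tall, loose; a bystander. Origin at the centre of its underside.
- bottle_b: amber jar with an orange lid, 60 mm across, 115 mm tall, loose; a bystander. Origin at the centre of its underside.
- dishes: stack of six culture dishes, 90 mm across, 87 mm tall, loose; a bystander. Origin at the centre of its underside.
- tube_rack: yellow tube rack, 90 x 160 x 45 mm (59 mm with the tube caps), loose; a bystander. Origin at the centre of its underside.
- freezer_box: white storage box, 134 x 134 x 52 mm, loose; a bystander. Origin at the centre of its underside.
- vial_a: small amber jar with a black lid, 44 mm across, 45 mm tall, loose; a bystander. Origin at the centre of its underside.
- vial_b: small amber jar with a black lid, 44 mm across, 45 mm tall, loose; a bystander. Origin at the centre of its underside.
Things that resemble listed ones, but are neither listed nor needed, are in the scene too. What is meant by the carrier is not turquoise, and is the larger of those in its own colour.

How it is judged:
On the way, in this order (a step that is already met when the one before it is completed fails the run):
1. the carrier hangs by its handle on the hook's arm, let go of (contact force between carrier and hook above 1 N and contact force between the fingers and carrier below 0.05 N and height (world z) of carrier_grip between 0.195 and 0.22 m and x of carrier_grip in the frame of hook between -0.12 and -0.03 m and y of carrier_grip in the frame of hook between -0.04 and 0.04 m and angle between carrier_grip's own z axis and vertical below 0.25 rad), for 0.2 s.
2. the cap has snapped onto the post and is fully home, the carrier still hanging (all of step 1 and horizontal distance between cap_seat and post_top below 0.006 m and z of cap_seat in the frame of post_top between -0.005 and 0.003 m and angle between cap_seat's own z axis and vertical below 0.1 rad), for 0.2 s.
At the end, for the whole second after the job is handed in: Carrier hanging on the arm between post and column (30 to 120 mm from the column axis, 40 mm of midline, tilt under 0.25 rad), nearly still, untouched; cap home on the post (3 mm in height, 6 mm sideways, tilt 0.1 rad), fingers on it, pressing it on the post with over 3 N (all of step 2 and linear speed of carrier below 0.08 m/s and contact force between cap and hook_tip above 3 N and contact force between the fingers and cap above 2 N); the arm keeps its last pose, push and grip.
It fails at once if the carrier is tipped by more than 0.6 rad (angle between carrier's own z axis and vertical above 0.6 rad).
It fails at once if a bystander is moved by more than 30 mm (distance of any of bottle_a, bottle_b, dishes, tube_rack, freezer_box, vial_a, vial_b from where it was at the start of the episode above 0.03 m).
It also fails if it takes over 69 s, if anything falls off the work surface, if the arm or the gripper's body presses on something with over 40 N, if the wrist force passes 120 N, or if a joint passes its speed limit or range.

ROBOT

A 7-joint arm with a two-finger parallel gripper is mounted at the origin on the work surface. World frame = base frame: x ahead of the robot, y to its left, z up, the work surface at z = 0. Lengths are in m, angles in rad, forces in N, time in s.
With the tool pointing down it reaches from about 0.4 to 0.85 m from the base axis. Payload 10.4 kg.
Tool frame: the origin (TCP) lies where the fingers leave the gripper's body, on its centre line; the fingertips stand 70 mm ahead of it and the grasp point (between the pads) lies 51 mm ahead of it; z points along the fingers, y is the line along which they close (so a half turn about z gives the same grasp; the last joint's range is limited). The gripper opens to 87 mm and grips with 3 to 60 N. Pads are 19 mm wide; open, the fingers measure 117 mm over their backs; the gripper's body (75 mm by 190 mm) begins 51 mm behind the grasp point.
Start: joints at [-1.157, 0.332, -0.065, 1.46, 0.022, 1.35, -0.088], TCP at [0.264, 0.566, 0.292] pointing down, gripper open.
Joint ranges: [-2.6, 2.6], [-0.5, 2.12], [-1.47, 1.34], [0.16, 2.42], [-1.27, 4.41], [0.06, 2.06], [-2.6, 2.6]. Speed limits (rad/s): [2.22, 2.22, 2.79, 2.79, 3.14, 3.14, 3.14].

INTERFACE

Orientations are given as a rotation vector (axis times angle).
In Python, from bench import move_to, move_straight, movej, set_gripper, hold, inverse_kinematics, camera, calibration, Unreachable, finish_job, current_time, current_joint_positions, current_qd, current_tau, current_tool_pos, current_tool_rot, current_contact_force, current_wrist_torque, current_finger_gap, current_grip_force gives the robot as it stands. Calls block until the motion is done:
- move_to(position, orientation): joint-space move of the TCP to a pose.
- move_straight(position, max_speed=0.15, rot=None, guard=None): straight line of the TCP; rot=None keeps the orientation; max_speed is the mean speed in m/s. With guard (N) it stops when the force on the tool has changed by that much, and returns True; else False.
- movej(angles): joint-space move.
- set_gripper(opening): finger opening in m; the grip force is fixed at half the most; returns when the fingers have stopped.
- hold(seconds).
- inverse_kinematics(position, orientation): joint angles nearest the present ones, or None.
- camera(name): name is "side" or "top"; returns the picture (384x512x3 uint8, red, green, blue); there is no depth.
- calibration(name): a dict with "fx", "fy", "cx", "cy" (pixels), "world_from_camera" (4x4, takes a point from camera to world coordinates). Camera axes: x right, y down, z forward; pixel columns grow to the right and rows downward; lengths in m; the calibration is good to about 2 mm. A picture is of the moment at which its call begins. calibration takes no time and is no camera call.
A pose or a line that the arm cannot do raises Unreachable and nothing moves.
- finish_job(): hands the job in; it is judged then, once.
Readings, each from a call of its own:
- current_time(): time.
- current_joint_positions(): joint angles.
- current_qd(): joint speeds.
- current_tau(): joint torques, N m.
- current_tool_pos(): TCP position.
- current_tool_rot(): TCP orientation.
- current_contact_force(): force on the tool from outside, world axes, zero at the start.
- current_wrist_torque(): the same for the moment, N m.
- current_finger_gap(): finger opening in m.
- current_grip_force(): force on a finger pad.
Only numpy, scipy, OpenCV 4.12 (cv2) and the standard library are available. Lean on these libraries where they do the work, as an engineer would, in place of code of your own. Each camera call takes 0.05 s, during which the arm holds its last target. There are 200 camera calls.

## Working session

There is one attempt and no reset: what is moved stays moved. The work goes in short steps, each a Python script; the robot and the scene stay as the last script left them, time stands still between calls to the robot, and variables do not carry over. Pictures are saved under pics/ and viewed, at most 10 in all, crops included, and the job is handed in when it is done.

```bash
mkdir -p pics
python3 - <<'E'
from bench import *
import cv2
for n in("side","top"):
    cv2.imwrite(f"pics/{n}0.png",cv2.resize(camera(n)[:,:,::-1],(800,600),interpolation=cv2.INTER_CUBIC))
    c=calibration(n);print(n,c["fx"],c["fy"],c["cx"],c["cy"]);print(c["world_from_camera"])
print(current_time(),current_tool_rot())
E
```

```text
side 362.27164495784535 362.27164495784535 256.1004890449984 187.71695748221157
[[ 0.96964132 -0.17644159  0.16930469  0.34353316]
 [-0.2444518  -0.68172711  0.68955889 -0.78230216]
 [-0.00624727 -0.71001163 -0.70416224  0.94524079]
 [ 0.          0.          0.          1.        ]]
top 370.7245763678688 370.7245763678688 245.19812439972574 190.9237752567688
[[ 0.02283657 -0.98371485  0.1782795   0.28486855]
 [-0.9994293  -0.02690343 -0.02042729  0.02830246]
 [ 0.02489096 -0.17771127 -0.98376783  1.42255136]
 [ 0.          0.          0.          1.        ]]
0.1 [-6.80541463e-01 -3.06679439e+00  1.98324896e-03]
```

View pics/side0.png

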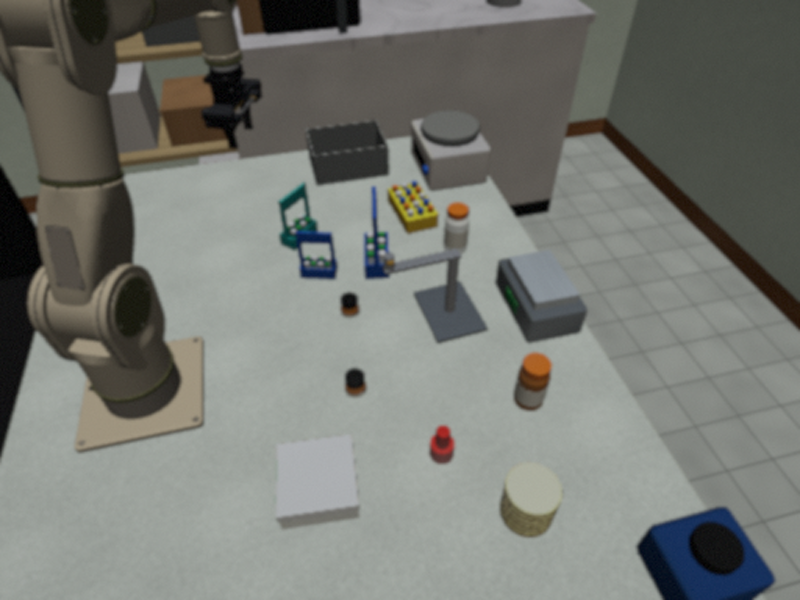

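View pics/top0.png

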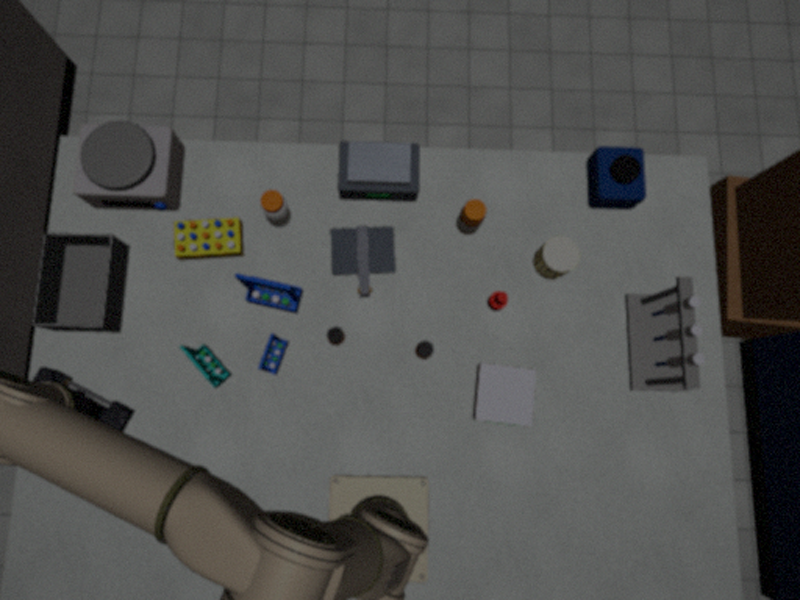

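Carrier candidates:
- Turquoise at top (205,365): wrong colour.
- Small blue at top (273,353), side (318,255).
- Large blue at top (270,290), side (376,235): my choice.

The red cap is at top (498,300), side (442,443). Next is a close crop to check the choice.

Run:
```python
from bench import *
import cv2,numpy as np
t=camera("top")[:,:,::-1];s=camera("side")[:,:,::-1]
R=lambda a,f:cv2.resize(a,None,fx=f,fy=f,interpolation=cv2.INTER_CUBIC)
# left: top x145-265,y135-205 ; bottom: side x180-300,y110-200
a=R(t[135:195,145:265],5); b=R(s[110:220,180:340],5)
c=R(t[175:210,300:345],5); 
im=np.zeros((600,800,3),np.uint8); 
im[:300,:600]=a; im[:175,600:800]=c[:,:200]
im[300:600,:]=b[50:350]
cv2.imwrite("pics/crop1.png",im)
```

```text
(no output)
```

View pics/crop1.png

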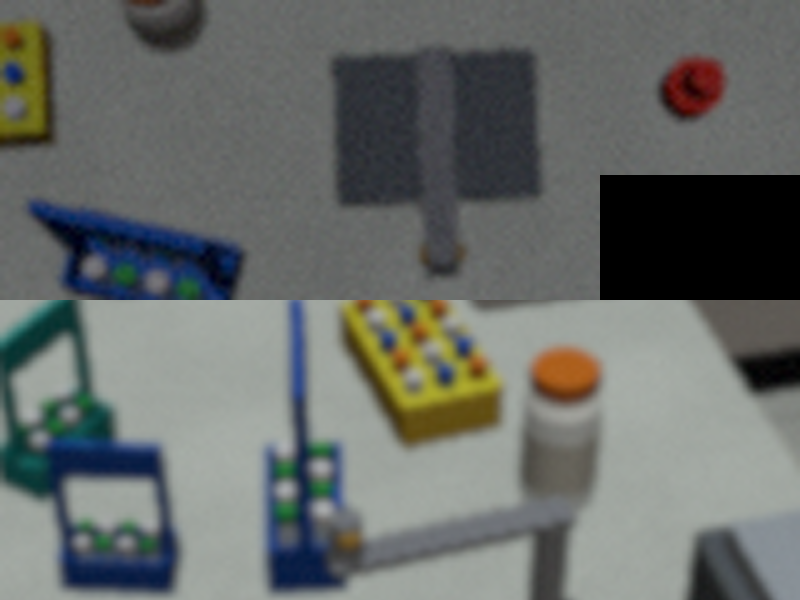

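The crop confirms it: the large blue carrier has 2x4 tubes and is taller than the small blue one. The post's brass balls are visible in the top crop at (421,254) and (463,254), and in the side crop at (348,539). Next I fit poses.

```bash
cat > h.py <<'E'
import numpy as np,cv2
from bench import *
from scipy.optimize import minimize,least_squares
F=4
def proj(n,P):
    c=calibration(n);T=np.array(c["world_from_camera"]);p=(np.asarray(P)-T[:3,3])@T[:3,:3]
    return np.c_[p[:,0]/p[:,2]*c["fx"]+c["cx"],p[:,1]/p[:,2]*c["fy"]+c["cy"]]
def box(x0,x1,y0,y1,z0,z1): return np.array([[x,y,z] for x in(x0,x1) for y in(y0,y1) for z in(z0,z1)])
def cyl(r,z0,z1): return np.array([[r*np.cos(a),r*np.sin(a),z] for a in np.linspace(0,6.28,24) for z in(z0,z1)])
CARR=[box(-.03,.03,-.062,.062,0,.05),box(-.005,.005,-.062,.062,.14,.185),box(-.005,.005,-.062,-.05,0,.15),box(-.005,.005,.05,.062,0,.15)]
CAP=[cyl(.022,0,.036),cyl(.013,.036,.076)]
def put(P,x,y,z,a):
    c,s=np.cos(a),np.sin(a);return P@np.array([[c,s,0],[-s,c,0],[0,0,1]])+[x,y,z]
def up(im): return cv2.resize(im,None,fx=F,fy=F,interpolation=cv2.INTER_CUBIC)
def render(n,parts,x,y,z,a):
    m=np.zeros((384*F,512*F),np.uint8)
    for P in parts:
        q=(proj(n,put(P,x,y,z,a))+.5)*F-.5
        cv2.fillConvexPoly(m,cv2.convexHull(np.round(q*16).astype(np.int32)),1,cv2.LINE_8,4)
    return m>0
def blue(im): im=up(im).astype(int);return (im[...,2]>1.5*im[...,0])&(im[...,2]>1.35*im[...,1])&(im[...,2]>45)
def red(im): im=up(im).astype(int);return (im[...,0]>1.8*im[...,1])&(im[...,0]>1.8*im[...,2])&(im[...,0]>50)
def fit(parts,masks,p0,step,z=0,yaw=True,margin=24):
    reg={n:cv2.dilate(render(n,parts,*p0[:2],z,p0[2] if yaw else 0).astype(np.uint8),np.ones((2*margin+1,)*2))>0 for n in masks}
    def cost(p):
        c=0
        for n,m in masks.items():
            r=render(n,parts,p[0],p[1],z,p[2] if yaw else 0);mm=m&reg[n]
            c+=(r^mm).sum()/max(1,(r|mm).sum())
        return c
    p0=np.array(p0[:3 if yaw else 2],float);st=np.array(step)[:len(p0)]
    for k in range(2):
        S=np.vstack([p0]+[p0+np.eye(len(p0))[i]*st[i]/(k+1) for i in range(len(p0))])
        r=minimize(cost,p0,method="Nelder-Mead",options=dict(initial_simplex=S,xatol=1e-4,fatol=1e-4));p0=r.x
    return p0,r.fun
def ray(n,u,v,z):
    c=calibration(n);T=np.array(c["world_from_camera"]);d=T[:3,:3]@[(u-c["cx"])/c["fx"],(v-c["cy"])/c["fy"],1]
    return T[:3,3]+d*(z-T[2,3])/d[2]
E
python3 - <<'E'
from h import *
t,s=camera("top"),camera("side")
# initial carrier: handle ends top edge z=.185
a=ray("top",151,176,.185);b=ray("top",193,184,.185);c=(a+b)/2;yaw=np.arctan2(*(-(b-a))[:2][::-1])-np.pi/2
print("init",c,yaw,np.linalg.norm(b-a))
for n in(["top","side"],["top"],["side"]):
    print("carrier",n,*fit(CARR,{k:blue(dict(top=t,side=s)[k]) for k in n},[c[0],c[1],yaw],[.015,.015,.15]))
c=ray("top",498*.64,300*.64,.04);print(c)
for n in(["top","side"],["top"],["side"]):
    print("cap",n,*fit(CAP,{k:red(dict(top=t,side=s)[k]) for k in n},c[:2],[.01,.01],yaw=False))
# hook
f=lambda x,y,k:((x+.5)/k-.5,(y+.5)/k-.5)
tp=[(*(np.array(f(x,y,5))+[145,135]),) for x,y in[(333,55),(537,50),(541,200),(338,205),(421,254),(463,254)]]
TP=np.array([[.06,.08,.012],[.06,-.08,.012],[-.06,-.08,.012],[-.06,.08,.012],[-.14,.0155,.201],[-.14,-.0155,.201]])
sp=[f(x,y,1.5625) for x,y in[(415,293),(463,284),(486,328),(438,340)]]+[(*(np.array(f(348,289,5))+[180,110]),)]
SP=np.array([[-.06,.08,.012],[.06,.08,.012],[.06,-.08,.012],[-.06,-.08,.012],[-.14,-.0155,.201]])
def res(p,w=(1,1)):
    return np.r_[w[0]*(proj("top",put(TP,p[0],p[1],0,p[2]))-tp).ravel(),w[1]*(proj("side",put(SP,p[0],p[1],0,p[2]))-sp).ravel()]
for w in((1,1),(1,0),(0,1)):
    r=least_squares(res,[.6,.03,0],args=(w,));print("hook",r.x,np.round(r.fun,1))
    print("post",put(np.array([[-.14,0,.214]]),r.x[0],r.x[1],0,r.x[2]))
E
```

```text
init [0.54002014 0.25195264 0.185     ] -0.16388095971887706 0.14539229892899494
carrier ['top', 'side'] [ 0.54046455  0.26561538 -0.18957461] 1.034660322924035
carrier ['top'] [ 0.5408489   0.26583304 -0.24489783] 0.38892496057879605
carrier ['side'] [ 0.54239451  0.27634218 -0.18180495] 0.6383552773580833
[ 0.53890898 -0.28045422  0.04      ]
cap ['top', 'side'] [ 0.54092807 -0.28011068] 0.6242473107434099Traceback (most recent call last):
  File "<stdin>", line 10, in <module>
  File "h.py", line 34, in fit
    r=minimize(cost,p0,method="Nelder-Mead",options=dict(initial_simplex=S,xatol=1e-4,fatol=1e-4));p0=r.x
    res = _minimize_neldermead(fun, x0, args, callback, bounds=bounds,
                               **options)
    fxr = func(xr)
    fx = function(np.copy(x), *(wrapper_args + args))
  File "h.py", line 28, in cost
    r=render(n,parts,p[0],p[1],z,p[2] if yaw else 0);mm=m&reg[n]
  File "h.py", line 18, in render
    q=(proj(n,put(P,x,y,z,a))+.5)*F-.5
       ~~~~^^^^^^^^^^^^^^^^^^
  File "h.py", line 6, in proj
    c=calibration(n);T=np.array(c["world_from_camera"]);p=(np.asarray(P)-T[:3,3])@T[:3,:3]
ValueError: time passes only in moves, steps and waits
```

```bash
python3 - <<'E'
s=open("h.py").read()
s=s.replace("F=4\n","F=4\n_cal=calibration\nimport functools\n@functools.lru_cache\ndef calibration(n): return _cal(n)\n",1)
open("h.py","w").write(s)
E
cat > p.py <<'E'
from h import *
t,s=camera("top"),camera("side")
I=dict(top=t,side=s)
def sh(n,parts,p,mask,x0,y0,w,h,k):
    o=up(I[n]).copy();r=render(n,parts,p[0],p[1],0,p[2] if len(p)>2 else 0).astype(np.uint8)
    for m,c in((r,(255,255,0)),(mask.astype(np.uint8),(255,0,255))):
        cs,_=cv2.findContours(m,cv2.RETR_LIST,cv2.CHAIN_APPROX_NONE);cv2.drawContours(o,cs,-1,c,1)
    return cv2.resize(o[y0*F:(y0+h)*F,x0*F:(x0+w)*F],(400,300))
B={n:blue(I[n]) for n in I};Rd={n:red(I[n]) for n in I}
p,c=fit(CARR,B,[.541,.262,-.19],[.015,.015,.1]);print(p,c)
q,c2=fit(CAP,Rd,[.54,-.28],[.01,.01],yaw=False);print(q,c2)
for n in I: print(n,fit(CAP,{n:Rd[n]},[.54,-.28],[.01,.01],yaw=False))
im=np.vstack([np.hstack([sh("top",CARR,p,B["top"],140,165,60,45,0),sh("side",CARR,p,B["side"],205,115,88,66,0)]),
 np.hstack([sh("top",CAP,q,Rd["top"],300,177,40,30,0),sh("side",CAP,q,Rd["side"],260,265,48,36,0)])])
cv2.imwrite("pics/ov.png",im[:,:,::-1])
f=lambda x,y,k:((x+.5)/k-.5,(y+.5)/k-.5)
tp=[(*(np.array(f(x,y,5))+[145,135]),) for x,y in[(333,55),(537,50),(541,200),(338,205),(421,254),(463,254)]]
TP=np.array([[.06,.08,.012],[.06,-.08,.012],[-.06,-.08,.012],[-.06,.08,.012],[-.14,.0155,.201],[-.14,-.0155,.201]])
sp=[f(x,y,1.5625) for x,y in[(415,293),(463,284),(486,328),(438,340)]]+[(*(np.array(f(348,289,5))+[180,110]),)]
SP=np.array([[-.06,.08,.012],[.06,.08,.012],[.06,-.08,.012],[-.06,-.08,.012],[-.14,-.0155,.201]])
def res(p,w=(1,1)):
    return np.r_[w[0]*(proj("top",put(TP,p[0],p[1],0,p[2]))-tp).ravel(),w[1]*(proj("side",put(SP,p[0],p[1],0,p[2]))-sp).ravel()]
for w in((1,1),(1,0),(0,1)):
    r=least_squares(res,[.6,.03,0],args=(w,));print("hook",r.x,np.round(r.fun,1))
    print("post",put(np.array([[-.14,0,.214]]),r.x[0],r.x[1],0,r.x[2]))
E
python3 p.py
```

```text
[ 0.54116266  0.26673766 -0.19143265] 1.030234910096819
[ 0.54206786 -0.28022134] 0.634919158596446
top (array([ 0.5414032 , -0.28112579]), np.float64(0.2834862385321101))
side (array([ 0.54537428, -0.26678167]), np.float64(0.3435129740518962))
hook [0.66342589 0.05270432 0.04608481] [ 0.5 -0.3  0.2  0.1  0.2 -0.3 -0.3 -0.6 -1.   0.2 -0.2  0.  -0.8 -0.8
 -0.9 -1.7  1.3  0.8 -1.   0.9  0.8  1.6]
post [[0.52357453 0.04625473 0.214     ]]
hook [0.66291643 0.05303395 0.05982695] [ 0.2  0.1 -0.1 -0.   0.3 -0.4 -0.2 -0.2 -0.5  0.4  0.3  0.1 -0.  -0.
 -0.  -0.   0.   0.  -0.   0.   0.   0. ]
post [[0.5231669  0.04466317 0.214     ]]
hook [0.66424303 0.05308573 0.02498242] [ 0.  -0.   0.   0.  -0.  -0.  -0.  -0.  -0.  -0.  -0.  -0.  -0.3 -1.3
 -0.2 -1.7  1.1  1.  -1.4  0.6  0.7  0.8]
post [[0.52428672 0.04958856 0.214     ]]
```

View pics/ov.png

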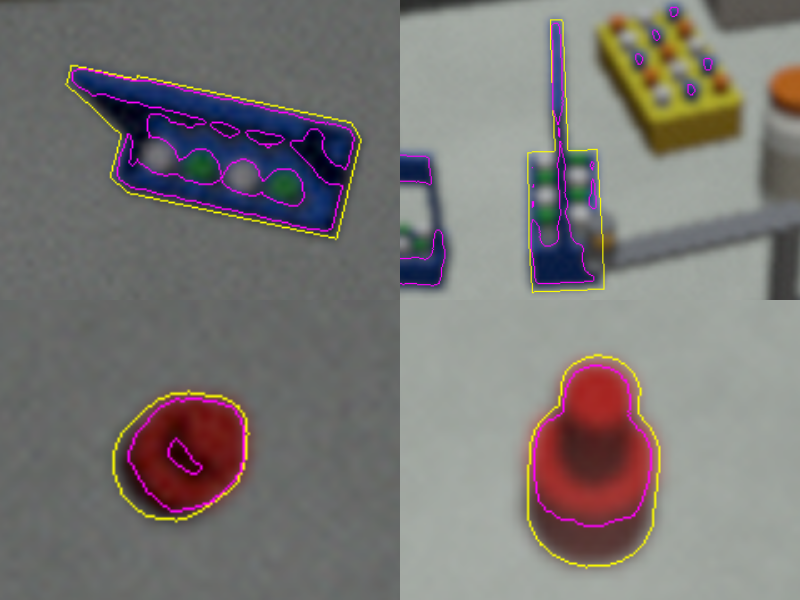

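Overlay: the carrier and cap fits match the images. Carrier is at (0.541, 0.266), yaw -0.19. Cap is at (0.542, -0.280). Hook post is at about (0.5235, 0.046), yaw about 0.05. Next I grasp and lift the carrier.

```bash
cat >> h.py <<'E'
from scipy.spatial.transform import Rotation
def down(yaw):  # tool down, fingers close along direction yaw
    y=np.array([np.cos(yaw),np.sin(yaw),0]);z=np.array([0,0,-1.]);return Rotation.from_matrix(np.c_[np.cross(y,z),y,z]).as_rotvec()
def tcp(p): return [p[0],p[1],p[2]+.051]
POST=np.array([.5235,.046]);HY=.05
def hookpt(x,y=0): c,s=np.cos(HY),np.sin(HY);return POST+[c*(x+.14)-s*y,s*(x+.14)+c*y]
E
python3 - <<'E'
from h import *
C=[.541,.266];A=-.19
H=hookpt(-.075);pre=hookpt(-.25)
print("hang",H,"pre",pre)
for k in(0,np.pi):
    for nm,xy,a in(("c",C,A),("pre",pre,HY),("H",H,HY)):
        print(k,nm,inverse_kinematics(tcp([*xy,.25]),down(a+k)))
k=0 if abs((inverse_kinematics(tcp([*C,.25]),down(A)) or [9]*7)[6])<abs((inverse_kinematics(tcp([*C,.25]),down(A+np.pi)) or [9]*7)[6]) else np.pi
print("k",k)
set_gripper(.05)
move_to(tcp([*C,.26]),down(A+k))
move_straight(tcp([*C,.170]),.1,guard=8)
set_gripper(0);print(current_finger_gap(),current_grip_force(),current_tool_pos(),current_time())
move_straight(tcp([*C,.30]),.12)
print(current_finger_gap(),current_contact_force(),current_time())
B={n:up(camera(n)) for n in("top","side")}
im=np.hstack([cv2.resize(B["top"][140*F:215*F,125*F:225*F],(400,300)),cv2.resize(B["side"][65*F:170*F,180*F:320*F],(400,300))])
cv2.imwrite("pics/grasp.png",im[:,:,::-1])
E
```

```text
hang [0.58841877 0.04924865] pre [0.41363747 0.04050229]
0 c [-0.79548201  0.28036022  0.32385091  1.52778372 -0.09040229  1.34820788
 -0.65344744]
0 pre [-0.69094864 -0.18636046  0.43290859  1.97588333  0.0800081   1.33594759
 -0.23330906]
0 H [-0.57284677  0.26325815  0.4997542   1.56905019 -0.12839014  1.34209205
 -0.0084373 ]
3.141592653589793 c [-0.52388297  0.27765366 -0.01091765  1.51197232  0.00306557  1.35198337
  2.41654469]
3.141592653589793 pre None
3.141592653589793 H NoneTraceback (most recent call last):
  File "<stdin>", line 8, in <module>
ValueError: The truth value of an array with more than one element is ambiguous. Use a.any() or a.all()
```

k=0 works throughout.

Run:
```python
from h import *
C=[.541,.266];A=-.19
set_gripper(.05)
move_to(tcp([*C,.26]),down(A))
move_straight(tcp([*C,.170]),.1,guard=8)
set_gripper(0);print(current_finger_gap(),current_grip_force(),current_tool_pos(),current_time())
move_straight(tcp([*C,.30]),.12)
print(current_finger_gap(),current_contact_force(),current_time())
B={n:up(camera(n)) for n in("top","side")}
im=np.hstack([cv2.resize(B["top"][140*F:215*F,125*F:225*F],(400,300)),cv2.resize(B["side"][65*F:170*F,180*F:320*F],(400,300))])
cv2.imwrite("pics/grasp.png",im[:,:,::-1])
```

```text
0.009689661671073836 29.963899771682918 [0.54082931 0.26600357 0.22084926] 4.6167
0.00976165174610017 [ 0.70927912 -0.48773343 -3.50198582] 5.85
```

View pics/grasp.png

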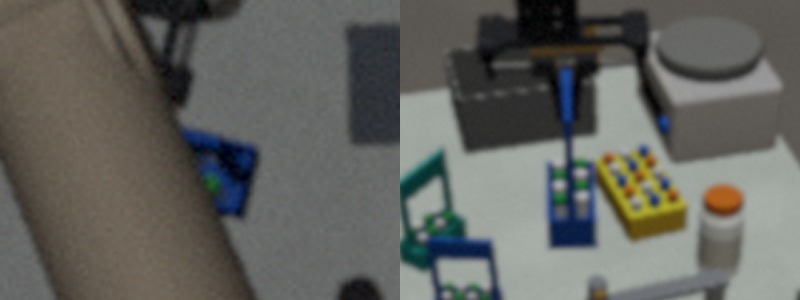

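The picture shows the carrier gripped upright and lifted clear, with its tray at side-crop (572,220). Next I insert over the post and lower.

Run:
```python
from h import *
pre=hookpt(-.25);H=hookpt(-.075)
move_straight(tcp([*pre,.30]),.15,rot=down(HY))
move_straight(tcp([*pre,.262]),.1)
print(current_contact_force(),current_time(),current_tool_pos())
B={n:up(camera(n)) for n in("top","side")}
hit=move_straight(tcp([*H,.262]),.09,guard=4)
print(hit,current_tool_pos(),current_contact_force(),current_time())
B2={n:up(camera(n)) for n in("top","side")}
c=lambda b:np.hstack([cv2.resize(b["top"][140*F:215*F,180*F:280*F],(400,300)),cv2.resize(b["side"][110*F:215*F,180*F:320*F],(400,300))])
cv2.imwrite("pics/ins.png",np.vstack([c(B),c(B2)])[:,:,::-1])
```

```text
[ 0.00685023 -0.52818745 -2.48091455] 8.3583 [0.41375399 0.04057726 0.31320872]
False [0.58820606 0.04924472 0.31313724] [-0.09658851  0.16018545 -3.67043738] 10.55
```

View pics/ins.png

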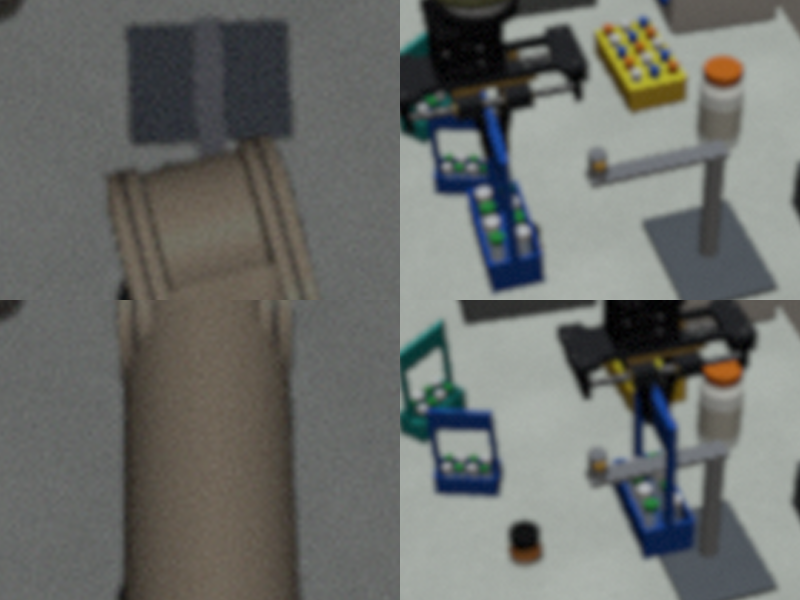

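The arm passes through the window, with the handle over the arm at side-crop (660,420). Now I lower, release and retreat.

Run:
```python
from h import *
H=hookpt(-.075)
move_straight(tcp([*H,.216]),.08,guard=8)
hit=move_straight(tcp([*H,.203]),.02,guard=2.5)
print(hit,current_tool_pos(),current_contact_force(),current_time())
set_gripper(.035)
print(current_contact_force(),current_finger_gap())
z=current_tool_pos()[2]-.051
move_straight(tcp([*H,.29]),.1)
print(current_contact_force(),current_time())
CG=[.542,-.280]
print(inverse_kinematics(tcp([*CG,.20]),down(HY+np.pi/2)),inverse_kinematics(tcp([*CG,.20]),down(HY-np.pi/2)))
P=hookpt(-.14)
print(inverse_kinematics(tcp([*P,.25]),down(HY+np.pi/2)),inverse_kinematics(tcp([*P,.25]),down(HY-np.pi/2)))
move_to(tcp([.45,-.2,.29]),down(HY+np.pi/2) if inverse_kinematics(tcp([*P,.25]),down(HY+np.pi/2)) is not None else down(HY-np.pi/2))
B={n:up(camera(n)) for n in("top","side")};np.save("after.npy",np.array([camera("top"),camera("side")]))
im=np.hstack([cv2.resize(B["top"][140*F:215*F,180*F:280*F],(400,300)),cv2.resize(B["side"][110*F:215*F,180*F:320*F],(400,300))])
cv2.imwrite("pics/hang.png",im[:,:,::-1]);print(current_time(),current_joint_positions())
```

```text
True [0.58859056 0.04924414 0.26059968] [-0.39337374 -0.20594476  5.10371765] 11.8083
[ 0.44562559 -0.27313005  0.7726721 ] 0.03500338496488317
[-0.86753155 -0.42585488 -0.48201807] 13.525
[-0.02574534  0.3493914   0.53926414  1.58539765 -0.18579984  1.25830235
  2.16499157] [-0.2815342   0.43244324  0.89736472  1.59775327 -0.34888598  1.28100479
 -0.84890813]
[-0.50523326  0.10094915  0.35667812  1.72827954 -0.03634315  1.31883792
  1.47963856] [-0.8101847   0.10695177  0.68989382  1.74176602 -0.07023183  1.31780461
 -1.62629241]
15.4333 [-0.29442517 -0.01369337  0.62140278  1.75310196  0.00830979  1.39978136
  1.94659737]
```

View pics/hang.png

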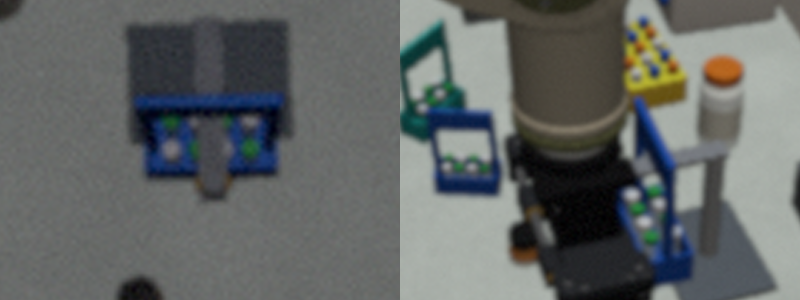

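The carrier hangs level: handle across the arm at top-crop (208,102), tray at (210,145). Next is the cap, with a centring pinch along x first and then the grasp along y.

Run:
```python
from h import *
C=[.542,-.280]
set_gripper(.06)
move_to(tcp([*C,.14]),down(HY))
move_straight(tcp([*C,.062]),.1,guard=6)
set_gripper(0.0255);print(current_finger_gap(),current_grip_force(),current_tool_pos())
set_gripper(.06)
move_straight(tcp([*C,.13]),.12)
move_to(tcp([*C,.13]),down(HY+np.pi/2))
move_straight(tcp([*C,.062]),.1,guard=6)
set_gripper(0);print(current_finger_gap(),current_grip_force(),current_tool_pos())
move_straight(tcp([*C,.30]),.15)
P=hookpt(-.14)
pre=hookpt(-.22)
move_to(tcp([*pre,.31]),down(HY+np.pi/2))
move_straight(tcp([*P,.290]),.1)
print(current_time(),current_tool_pos(),current_contact_force(),current_finger_gap())
t,s=camera("top"),camera("side");np.save("pre.npy",np.array([t,s]))
S=up(s);T=up(t)
im=np.hstack([cv2.resize(S[120*F:180*F,210*F:290*F],(400,300)),cv2.resize(T[150*F:210*F,190*F:270*F],(400,300))])
cv2.imwrite("pics/capp.png",im[:,:,::-1])
```

```text
0.025737442301246482 7.340048833284527 [ 0.5419559  -0.28003084  0.11297263]
0.02544865959976835 29.945613218005747 [ 0.54202198 -0.28000887  0.11301752]
27.5 [0.52329063 0.04584983 0.3411473 ] [-1.11502867  0.22454404  0.19954428] 0.02526352369675021
```

View pics/capp.png

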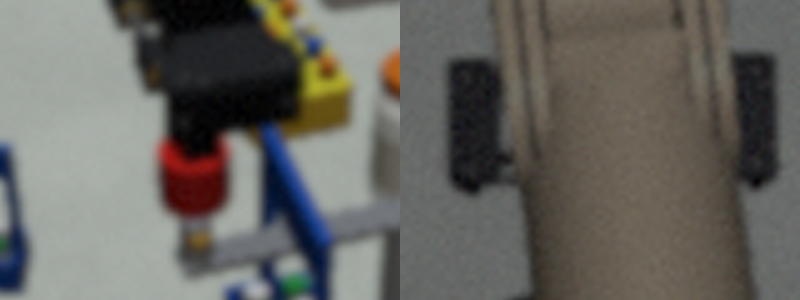

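The cap is held over the post: bell at side-crop (193,180), post at (196,240). Next I measure alignment using the brass balls and overlays.

Run:
```python
from h import *
t=np.load("after.npy")[0];s=np.load("pre.npy")[1]
tcpz=.34115;cx,cy=.52329,.04585
def brass(im,u0,u1,v0,v1):
    a=cv2.GaussianBlur(im,(0,0),.6)[v0:v1,u0:u1].astype(float);w=np.clip((a[...,0]+a[...,1])/2-a[...,2]-12,0,None)
    v,u=np.mgrid[v0:v1,u0:u1];return w,u,v
w,u,v=brass(t,224,244,180,193);mid=233.5
for sel in(u<mid,u>=mid): print("top ball",(w*u*sel).sum()/(w*sel).sum(),(w*v*sel).sum()/(w*sel).sum(),(w*sel).sum())
w,u,v=brass(s,243,256,162,172);print("side ball",(w*u).sum()/w.sum(),(w*v).sum()/w.sum())
pts=np.array([[0,.0135,.201],[0,-.0135,.201],[0,0,.214]])
for P in([.5235,.046],):
    q=put(pts,P[0],P[1],0,HY);print(proj("top",q),proj("side",q))
# cap bell residual in side
rim=tcpz-.053-.06
p,c=fit([CAP[0]],{"side":red(s)},[cx,cy],[.006,.006],z=rim,yaw=False,margin=24);print("cap fit side",p,c,"true",cx,cy)
def ov(im,n,parts,x0,y0,w,h):
    o=up(im).copy()
    for P in parts:
        q=(proj(n,P)+.5)*F-.5;cv2.polylines(o,[cv2.convexHull(np.round(q).astype(np.int32))],True,(255,255,0),1)
    return cv2.resize(o[y0*F:(y0+h)*F,x0*F:(x0+w)*F],(400,300),interpolation=cv2.INTER_CUBIC)
hp=[put(cyl(.011,.18,.214),.5235,.046,0,HY),put(box(0,.14,-.012,.012,.172,.18),.5235,.046,0,HY),put(box(-.002,.002,-.016,.016,.199,.203),.5235,.046,0,HY)]
im=np.hstack([ov(t,"top",hp,213,165,40,30),ov(s,"side",hp+[put(CAP[0],cx,cy,rim,0)],228,144,48,36)])
cv2.imwrite("pics/al.png",im[:,:,::-1])
```

```text
top ball 229.0 185.66666666666666 4.5
top ball 237.0 185.0 3.0
side ball 249.19570135746605 166.7002262443439
[[228.4629133  185.60607246]
 [236.51243207 185.43010277]
 [232.45436866 184.76622218]] [[247.39312373 163.11093917]
 [249.81331038 168.59379097]
 [248.50544659 162.65576349]]
cap fit side [0.5246708 0.0521632] 0.37683020806575906 true 0.52329 0.04585
```

View pics/al.png

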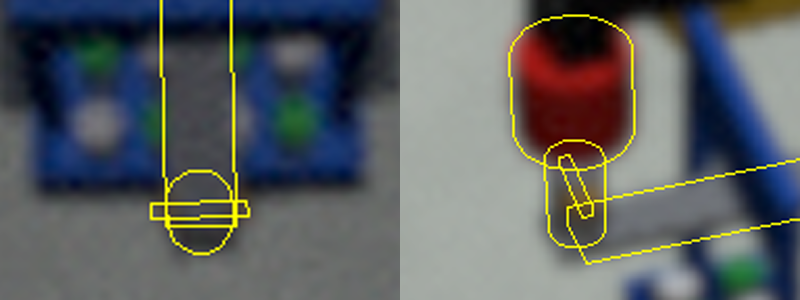

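The overlays agree in both views: post and cap share the same small camera bias, so the relative error is about 1–2 mm. I descend while watching forces.

Run:
```python
from h import *
p=current_tool_pos();f0=np.array(current_contact_force())
for z in(.326,.321,.317,.3145):
    hit=move_straight([.5235,.0456,z],.04,guard=6)
    print(z,hit,np.round(current_tool_pos(),4),np.round(np.array(current_contact_force())-f0,2),np.round(current_wrist_torque(),2))
    if hit: break
print(current_time())
```

```text
0.326 False [0.5234 0.0456 0.3258] [-0.1   0.96 -0.16] [ 0.04 -0.03  0.01]
0.321 False [0.5234 0.0456 0.3207] [-0.47  0.4   0.69] [0.06 0.02 0.05]
0.317 False [0.5234 0.0456 0.3167] [ 0.62 -0.85  0.32] [ 0.08  0.04 -0.02]
0.3145 False [0.5235 0.0457 0.3144] [ 0.54 -0.57  0.75] [0.03 0.05 0.04]
28.9
```

Run:
```python
from h import *
f0=np.array([-1.1,.2,.2])
z=.3145
while z>.289:
    z-=.0015 if z>.3 else .001
    move_straight([.5235,.0457,z],.02)
    f=np.array(current_contact_force())-f0
    print(round(z,4),np.round(current_tool_pos(),4),np.round(f,1))
    if z<.304 and f[2]>12: break
print(current_time(),current_finger_gap())
```

```text
0.313 [0.5238 0.0457 0.3138] [0.9 1.4 4.2]
0.3115 [0.524  0.0457 0.3126] [0.  1.1 6.7]
0.31 [0.5239 0.0457 0.3111] [-0.1 -0.6  6.7]
0.3085 [0.5238 0.0457 0.3093] [ 0.9 -1.3  5.2]
0.307 [0.5235 0.0456 0.307 ] [1.5 0.5 0.1]
0.3055 [0.5233 0.0456 0.3049] [ 3.1  0.2 -3.9]
0.304 [0.5231 0.0457 0.3031] [ 1.  -0.4 -7.8]
0.3025 [0.5232 0.0456 0.3017] [  1.8   0.2 -11.1]
0.301 [0.5231 0.0456 0.3   ] [  1.3  -0.5 -15.6]
0.2995 [0.5234 0.0456 0.2993] [  1.6  -1.  -12.7]
0.2985 [0.5237 0.0456 0.2989] [ 1.3 -2.1 -7.1]
0.2975 [0.5239 0.0458 0.2982] [ 1.3 -2.1 -2.6]
0.2965 [0.5237 0.046  0.2968] [ 1.2  0.6 -0.7]
0.2955 [0.5238 0.0459 0.2967] [-1.1 -0.3  8.2]
0.2945 [0.5239 0.0459 0.2966] [-4.3 -0.6 14.4]
32.65 0.025328925462295215
```

It snapped at about 0.308 and landed at 0.2967, close to the predicted 0.297. Now I hold, check that the force is steady and take a last look.

Run:
```python
from h import *
for _ in range(3):
    hold(.4);print(np.round(current_contact_force(),1),np.round(current_tool_pos(),4))
S=up(camera("side"))
cv2.imwrite("pics/end.png",cv2.resize(S[110*F:215*F,180*F:320*F],(600,450))[:,:,::-1])
```

```text
[-5.8 -0.3 14.8] [0.5239 0.0459 0.2966]
[-5.2 -1.3 13.6] [0.5239 0.0459 0.2966]
[-6.  -0.5 15.2] [0.5239 0.0459 0.2966]
```

View pics/end.png

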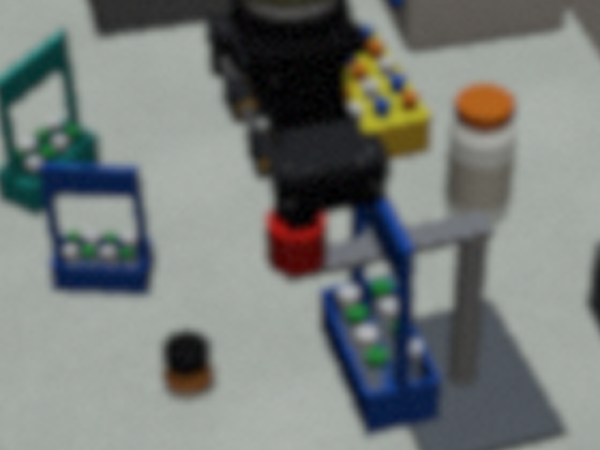

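The cap sits home on the post at (297,240). The carrier hangs upright and free on the arm at (385,330), with a steady 15 N push on the cap. Handing in.

```bash
python3 -c "
from bench import *
print(finish_job(),current_time())"
```

```text
the job is handed in; nothing more can be done
the job is handed in; nothing more can be done
```

The job is handed in: the blue carrier hangs upright on the hook's arm, let go of, and the cap has snapped fully home on the post, still gripped and pressed down with about 15 N; the judge's verdict was not shown.

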